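# Lock the bedside pill organiser for travel

### The arm

A 6-joint arm with a two-finger parallel gripper is mounted at the origin on the work surface. World frame = base frame: x ahead of the robot, y to its left, z up, the work surface at z = 0. Lengths are in m, angles in rad, forces in N, time in s.
With the tool pointing down it reaches from about 0.325 to 0.9 m from the base axis. Payload 3.5 kg.
Tool frame: the origin (TCP) lies on the centre line of the jaws, within the pads' length; the fingertips stand 14 mm ahead of it and the grasp point (between the pads) lies 5 mm behind it; z points along the fingers, y is the line along which they close (so a half turn about z gives the same grasp; the last joint's range is limited). The gripper opens to 85 mm and grips with 20 to 120 N. Pads are 22 mm wide; open, the fingers measure 114 mm over their backs; the gripper's body (76 mm by 85 mm) begins 54 mm behind the grasp point. The pads swing forward as they close: fully open they stand 13 mm farther back than shut.
Start: joints at [1.142, 0.276, -0.026, 1.268, 0, 1.467], TCP at [0.2, 0.592, 0.245] pointing down, gripper open.
Joint ranges: [-3.12, 3.12], [-0.85, 1.88], [-1.08, 1.24], [-1.95, 2.15], [-1.57, 1.53], [-3.14, 3.14]. Speed limits (rad/s): [2.57, 2.57, 3.14, 3.14, 3.14, 3.14].

### API

Orientations are given as [roll, pitch, yaw] about the fixed x, y, z axes, in that order (R = Rz(yaw) Ry(pitch) Rx(roll)).
In Python, from cell import move_to, movel, set_joints, grip, hold, ik, get_obs, read_camera, IKError, hand_in, regions_of gives the robot as it stands. Calls block until the motion is done:
- move_to(position, orientation): joint-space move of the TCP to a pose.
- movel(position, rot=None, v=0.15): straight line of the TCP; rot=None keeps the orientation; v is the mean speed in m/s.
- set_joints(angles): joint-space move.
- grip(opening): finger opening in m; the grip force is fixed at half the most; returns when the fingers have stopped.
- hold(seconds).
- ik(position, orientation): joint angles nearest the present ones, or None.
- get_obs(): the state.
- read_camera(name): name is "scene" or "top"; returns a dict with "img" (384x512x3 uint8, red, green, blue), "z_map" (384x512 float32, m along the optical axis (not along the pixel's ray), 0 where there is no reading), "fx", "fy", "cx", "cy" (pixels), "xyz" and "attitude" of the camera in the world. Camera axes: x right, y down, z forward; pixel columns grow to the right and rows downward; lengths in m; the calibration is good to about 2 mm. A picture is of the moment at which its call begins.
A pose or a line that the arm cannot do raises IKError and nothing moves.
- hand_in(): hands the job in; it is judged then, once.
Trained networks look in a picture, given as the dict that the camera call returned (one of the last four; its "shot" number tells which), for a name from the list of things; names that differ only in an ending like _2 or _b are one class to them, and where a whole thing is asked for, a point or a joint stands for the part that bears it (a point fixed in the world has none). Each returns a list of dicts, best first, with "conf" (0 to 1); they miss things now and then, are a little off and sometimes report something else, mostly with a low value. They report only what shows in the picture. A call takes as long as a camera call.
- regions_of(picture, label): "pixels" (384x512 bool, what is visible of it) and "position" ([row, column] in pixels, amid what is visible of it).
The state is a dict: "clock": time; "joints": joint angles; "joint_velocities": joint speeds; "tau": joint torques, N m; "ee_pos": TCP position; "eef_rot": TCP orientation; "wrist_force": force on the tool from outside, world axes, zero at the start; "moment": the same for the moment, N m; "gripper_width": finger opening in m; "grip_force": force on a finger pad.
Only numpy, scipy, OpenCV 4.12 (cv2) and the standard library are available. Lean on these libraries where they do the work, as an engineer would, in place of code of your own. Each camera call takes 0.05 s, during which the arm holds its last target. There are 200 camera calls.

### The job

Get the pill organiser on the bedside crate ready to travel: close both of its open flip lids so that they lie flat, and only then slide its transport lock across, past the spring catch, until it is fully home against its end stop. The grab rail over the crate stays where it is, so reach in under it at a slant; don't ram the lock or press hard on the lids, and leave the other things on the crate where they are.

Things in the scene. Friction and masses are not known exactly. Their poses are not given: they have to be found in the camera images.
- organiser: Clear plastic pill organiser, 116 (x) x 240 (y) x 45 mm, fixed on the crate's top, 160 mm above the table. Origin: centre of underside; x points away from the robot, y to its left, z up (yaw within 0.3 rad). Near part: three compartments; the right one (y -120 to -38 mm) has a fixed cover 50 mm high, the others the flip lids. Far part (x 21 to 57 mm): a 45 mm high grey ledge with the lock.
- lid_left (a joint): Angle (rad) of the left flip lid: 0 shut flat, 1.57 upright, 1.9 its stop, leaning to the robot. Clear plate with grey edges, 5 mm thick, 73 mm along y, 71 mm from hinge to free edge. Hinge along organiser y on the near side: shut, the lid reaches from it to +x. The hinge is stiff (0.05 N m) and keeps any angle: about 1 N at the edge turns it; push it all the way, under 40 N.
- lid_right (a joint): The same for the middle compartment's lid (the right one of the two flip lids).
- lid_left_hinge (a point): Middle of the left lid's hinge line, in the middle of the lid's thickness; at organiser x -55, y +79.5, z +47.5 mm.
- lid_right_hinge (a point): Middle of the other lid's hinge line; at organiser x -55, y +2.5, z +47.5 mm.
- lid_left_edge (a point): Middle of the left lid's free edge, 71 mm from the hinge.
- lid_right_edge (a point): Middle of the other lid's free edge, 71 mm from the hinge.
- lock (a joint): Travel (m) of the lock along organiser +y: 0 unlocked (starts 0 to 0.024), 0.120 home on a hard stop. Friction 3 N. A hidden spring catch from about 0.110 to 0.116 needs 5 to 10 N more and feels like a stop, then gives way and the lock runs on to the real stop; let go before 0.116 it may spring back to 0.110. Over 90 N on the lock (both fingers added) is ramming; 15 N grip, 20 N push are plenty.
- lock_grip (a point): Centre of the top of the lock's upright grip: white block 22 (organiser x) x 20 mm (y), standing 32 mm above a slide bar of 26 x 70 x 8 mm. At organiser x +37.5, y -82 mm plus travel, z +85 mm. Take it by its +y and -y sides, fingers closing along y, or push it along. A 40 mm lip on the bar reaches over the lids' edges.
- rail_mid (a point): Middle of the axis of a fixed steel grab rail, 28 mm thick, along the crate's y above the lock, axis 105 mm above the grip's top; posts 280 mm to either side. No room for an upright gripper over the lock: come from the robot's side, fingers pointing down and forward, 30 to 40 degrees from vertical.
- phone_stand: Bystander: black plastic phone stand, 75 by 75 mm, 105 mm high, on the crate at the far right; origin under its centre.
- egg_cup: Bystander: white ceramic egg cup, 50 mm across, 65 mm high, on the crate at the near left; origin under its centre.
- shoehorn: Bystander: short aluminium shoehorn, 36 by 165 mm, 11 mm high, lying on the crate before the organiser; origin under it near the middle.
- clock: Bystander: grey plastic clock, 50 by 90 mm, 70 mm high, on the crate at the far left; origin under its centre.

How it is judged:
On the way, in this order (a step that is already met when the one before it is completed fails the run):
1. both flip lids are shut flat (value of joint each of lid_left, lid_right below 0.08 rad), for 0.2 s.
2. the lids still shut, the transport lock is home at its end stop (all of step 1 and value of joint lock above 0.117 m), for 0.2 s.
At the end, for the whole second after the job is handed in: Both flip lids are shut (within 0.08 rad of flat) and the transport lock stands at rest within 3 mm of its end stop, past its catch (all of step 2 and velocity of joint lock below 0.01 m/s); the robot touches nothing.
It fails at once if the lock is rammed or crushed (over 90 N between fingers and lock, both fingers added) (contact force between the fingers and lock above 90 N).
It fails at once if a lid is pressed hard (over 40 N) (contact force between the fingers and lid_left above 40 N or contact force between the fingers and lid_right above 40 N).
It fails at once if a bystander is moved more than 30 mm or tipped over (distance of any of phone_stand, egg_cup, shoehorn, clock from where it was at the start of the episode above 0.03 m or angle between any of phone_stand, egg_cup, shoehorn, clock's own z axis and vertical above 0.5 rad).
It also fails if it takes over 59 s, if anything falls off the work surface, if the arm or the gripper's body presses on something with over 40 N, if the wrist force passes 120 N, or if a joint passes its speed limit or range.

## Working session

There is one attempt and no reset: what is moved stays moved. The work goes in short steps, each a Python script; the robot and the scene stay as the last script left them, time stands still between calls to the robot, and variables do not carry over. Pictures are saved under pics/ and viewed, at most 10 in all, crops included, and the job is handed in when it is done.

```bash
ls; mkdir -p pics; cat > h.py <<'E'
import numpy as np, cv2
from scipy.spatial.transform import Rotation as R
from cell import *
def cam_R(p):
    a=np.array(p["attitude"],float)
    if a.shape==(3,3): return a
    if a.size==4: return R.from_quat(a).as_matrix()
    return R.from_euler('xyz',a).as_matrix()
def pts(p,mask):
    r,c=np.nonzero(mask&(p["z_map"]>0)); z=p["z_map"][r,c]
    q=np.c_[(c-p["cx"])/p["fx"]*z,(r-p["cy"])/p["fy"]*z,z]
    return q@cam_R(p).T+np.array(p["xyz"])
def save(p,n): cv2.imwrite("pics/"+n,p["img"][:,:,::-1])
E
python3 - <<'E'
from h import *
for n in("scene","top"):
    p=read_camera(n); save(p,n+"0.png"); np.savez("pics/"+n+"0.npz",**{k:v for k,v in p.items() if k!='shot'})
    print(n,p["xyz"],p["attitude"],p["fx"],p["cx"],p["cy"])
    for l in ["organiser","lid_left","lid_right","lock","lock_grip","rail_mid","egg_cup","shoehorn","clock","phone_stand"]:
        try:
            for d in regions_of(p,l)[:2]:
                q=pts(p,d["pixels"]); print(l,round(d["conf"],2),d["position"],d["pixels"].sum(),np.round(np.median(q,0),3) if len(q) else None, np.round(np.percentile(q,[3,97],axis=0),3).tolist() if len(q) else None)
        except Exception as e: print(l,e)
print(get_obs())
E
```

```text
cell.py
pics
scene [1.3127554  0.32719671 0.96526217] [-2.29011571 -0.01813346  1.97434261] 391.6688531999304 249.04511509018073 189.6215733498013
organiser 0.75 [205.1, 223.5] 3600 [ 0.585 -0.046  0.203] [[0.525, -0.17, 0.164], [0.654, 0.063, 0.246]]
lid_left 0.64 [195.6, 254.5] 221 [0.551 0.035 0.23 ] [[0.541, -0.001, 0.205], [0.564, 0.066, 0.255]]
lid_right 0.56 [221.0, 289.5] 117 [0.585 0.156 0.213] [[0.565, 0.148, 0.162], [0.603, 0.192, 0.227]]
lock 0.82 [196.3, 195.1] 277 [ 0.613 -0.117  0.216] [[0.584, -0.156, 0.208], [0.624, -0.092, 0.246]]
lock_grip 0.67 [197.3, 199.1] 273 [ 0.613 -0.116  0.217] [[0.585, -0.153, 0.208], [0.624, -0.091, 0.246]]
rail_mid 0.96 [231.9, 212.6] 18356 [ 0.672 -0.025  0.161] [[0.457, -0.364, 0.025], [0.782, 0.217, 0.364]]
clock 0.66 [251.9, 250.2] 1106 [0.748 0.089 0.225] [[0.712, 0.043, 0.173], [0.761, 0.128, 0.233]]
phone_stand 0.63 [201.8, 137.2] 657 [ 0.67  -0.287  0.171] [[0.625, -0.329, 0.165], [0.695, -0.254, 0.262]]
top [0.42307279 0.04595318 1.31413903] [-2.96426369  0.01731629 -1.54182039] 459.82810196123467 244.76682199080867 186.03725395
[... 1312 characters left out ...]
, -0.258, 0.262]]
{'clock': 1.1, 'joints': array([ 1.14159342e+00,  2.76402876e-01, -2.64060795e-02,  1.26801691e+00,
       -9.90267265e-06,  1.46739472e+00]), 'joint_velocities': array([-0.00023179,  0.00173821,  0.00165614, -0.00046414,  0.00019749,
       -0.00020826]), 'tau': array([-6.97473770e-04, -4.45499468e+01,  2.95572102e+01,  9.43151499e-04,
       -7.29393719e-05,  3.92505996e-06]), 'ee_pos': array([0.20005041, 0.59210602, 0.24530864]), 'eef_rot': array([-3.14156225e+00,  6.80058345e-06,  2.81579135e+00]), 'wrist_force': array([-0.43999824,  0.11707354, -0.25381715]), 'moment': array([0.02626477, 0.02450682, 0.01026016]), 'grip_force': 0.0, 'gripper_width': 0.08572401621905636}
```

```bash
python3 - <<'E'
import cv2,numpy as np
t=cv2.imread("pics/top0.png")[110:290,170:430]; s=cv2.imread("pics/scene0.png")[130:310,100:360]
cv2.imwrite("pics/both.png",np.vstack([cv2.resize(t,None,fx=1.6,fy=1.6,interpolation=2),cv2.resize(s,None,fx=1.6,fy=1.6,interpolation=2)]))
E
cat > fit.py <<'E'
from h import *
for n in("scene","top"):
    p=dict(np.load(f"pics/{n}0.npz")); q=pts(p,np.ones(p["z_map"].shape,bool)); 
    m=(q[:,0]>.45)&(q[:,0]<.72)&(q[:,1]>-.24)&(q[:,1]<.12); w=q[m]
    # organiser top outline at z .2-.22
    for lo,hi in((.20,.2075),(.2075,.2135),(.215,.24),(.24,.25),(.255,.3),(.31,.37)):
        k=w[(w[:,2]>lo)&(w[:,2]<hi)]
        if len(k)>20:
            r=cv2.minAreaRect(k[:,:2].astype(np.float32)); print(n,lo,hi,len(k),np.round(r[0],4),np.round(r[1],4),round(r[2],2),np.round(k.mean(0),4))
E
python3 fit.py
```

```text
scene 0.2 0.2075 750 [ 0.5825 -0.0578] [0.2452 0.1193] 79.85 [ 0.6125 -0.0366  0.205 ]
scene 0.2075 0.2135 589 [ 0.5837 -0.0572] [0.2424 0.1136] 79.55 [ 0.5687 -0.0959  0.2105]
scene 0.215 0.24 469 [ 0.6034 -0.0055] [0.3243 0.1582] 62.93 [ 0.6118 -0.0184  0.226 ]
scene 0.24 0.25 123 [ 0.5635 -0.0432] [0.0638 0.207 ] 18.42 [ 0.5745 -0.0468  0.2452]
scene 0.255 0.3 51 [ 0.5612 -0.0151] [0.1387 0.0138] 83.84 [ 0.5576 -0.0397  0.263 ]
scene 0.31 0.37 1385 [ 0.6204 -0.0599] [0.3685 0.0284] 80.38 [ 0.6281 -0.047   0.3587]
top 0.2 0.2075 987 [ 0.6114 -0.0223] [0.3122 0.1579] 79.75 [ 0.6077 -0.0451  0.2049]
top 0.2075 0.2135 1192 [ 0.6157 -0.0221] [0.3166 0.1693] 78.87 [ 0.5667 -0.1012  0.2103]
top 0.215 0.24 782 [ 0.6022 -0.0075] [0.3323 0.1603] 62.47 [ 0.609  -0.0132  0.225 ]
top 0.24 0.25 203 [ 0.5598 -0.0392] [0.0651 0.2062] 16.84 [ 0.5674 -0.0458  0.2452]
top 0.255 0.3 404 [ 0.5589 -0.0079] [0.1482 0.0199] 85.43 [ 0.5581 -0.0096  0.2686]
top 0.31 0.37 2249 [ 0.6197 -0.0603] [0.3679 0.0286] 80.02 [ 0.6175 -0.0615  0.3611]
```

View pics/both.png

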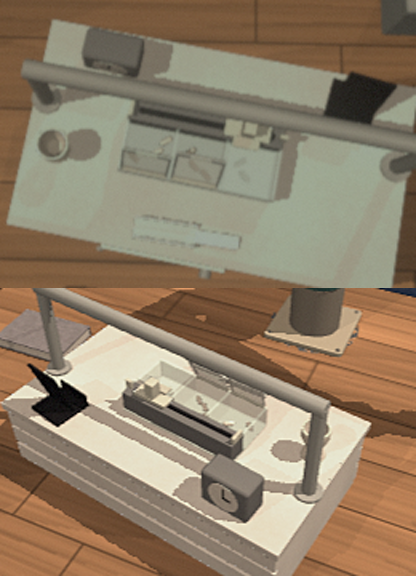

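```bash
cat >> h.py <<'E'
YAW=np.deg2rad(-10.2); C=np.array([.5832,-.0575,.160])
RO=R.from_euler('z',YAW).as_matrix()
W=lambda o: C+RO@np.asarray(o,float)   # organiser -> world
O=lambda w: (np.asarray(w)-C)@RO       # world -> organiser
E
cat > f2.py <<'E'
from h import *
for n in("scene","top"):
    p=dict(np.load(f"pics/{n}0.npz")); q=O(pts(p,np.ones(p["z_map"].shape,bool)))*1000
    g=q[(q[:,0]>15)&(q[:,0]<62)&(q[:,1]<60)&(q[:,1]>-120)&(q[:,2]>57)&(q[:,2]<95)]
    t=g[(g[:,2]>78)]
    print(n,"grip",len(g),np.round(np.percentile(g,[2,50,98],axis=0),0).tolist(),"top",len(t),np.round(np.percentile(t,[2,50,98],axis=0),0).tolist() if len(t) else 0)
    for lab,y in(("L",79.5),("R",2.5)):
        m=(abs(q[:,1]-y)<36)&(q[:,2]>56)&(q[:,2]<125)&(q[:,0]<10)&(q[:,0]>-100); k=q[m]
        a=np.arctan2(k[:,2]-47.5,k[:,0]+55); d=np.hypot(k[:,2]-47.5,k[:,0]+55)
        print(lab,len(k),"ang",np.round(np.percentile(a,[5,25,50,75,95]),2),"r",np.round(np.percentile(d,[5,50,95])), "y",np.round(np.percentile(k[:,1],[1,99])))
    r=q[(q[:,2]>170)&(q[:,2]<215)&(abs(q[:,1])<250)]; print("rail",np.round(np.percentile(r,[1,50,99],axis=0)).tolist())
E
python3 f2.py
cat >> h.py <<'E'
TH=np.deg2rad(35)
ROT=[np.pi,-TH,YAW]
ROT2=R.from_matrix(R.from_euler('xyz',ROT).as_matrix()@np.diag([-1,-1,1.])).as_euler('xyz')
tx=np.array([np.cos(TH),np.sin(TH)]); tz=np.array([np.sin(TH),-np.cos(TH)])  # org (x,z), mm
def lid_T(phi,y,gap=0,r=50):
    "TCP (world) so that the shut fingertips touch the lid at angle phi"
    u=np.array([np.cos(phi),np.sin(phi)]); n=np.array([-u[1],u[0]])
    A,B=14*tz+11*tx,14*tz-11*tx; m=14*tz
    t=np.array([-55,47.5])+u*(r-m@u)+n*(2.5+gap-min(A@n,B@n))
    return W(np.array([t[0],y,t[1]])/1000)
def fw(): return np.array(get_obs()["wrist_force"])
E
python3 - <<'E'
from h import *
for nm,r in(("a",ROT),("b",ROT2)):
    print(nm,r)
    for y in(84,2.5):
        for phi in(1.6,1.3,.6,0.): 
            j=ik(lid_T(phi,y),r); print(y,phi,np.round(O(lid_T(phi,y))*1000),None if j is None else np.round(j,2))
    for y in(-59,38): j=ik(W([.0375,y/1000,.075]),r); print(y,None if j is None else np.round(j,2))
E
```

```text
a [3.141592653589793, np.float64(-0.6108652381980153), np.float64(-0.1780235837034216)]
84 1.6 [-76.  84. 109.] [ 0.01 -0.27 -0.67  0.57 -0.11 -2.99]
84 1.3 [-59.  84. 110.] [-0.   -0.24 -0.65  0.56 -0.1  -3.  ]
84 0.6 [-23.  84.  89.] [-0.02 -0.15 -0.63  0.49 -0.09 -3.01]
84 0.0 [-13.  84.  68.] [-0.02 -0.11 -0.64  0.44 -0.09 -3.01]
2.5 1.6 [-76.   3. 109.] [-0.22 -0.32 -0.7   0.57  0.03  3.11]
2.5 1.3 [-59.   2. 110.] [-0.22 -0.28 -0.68  0.56  0.02  3.11]
2.5 0.6 [-23.   3.  89.] [-0.22 -0.19 -0.66  0.49  0.02  3.11]
2.5 0.0 [-13.   2.  68.] [-0.22 -0.15 -0.67  0.43  0.02  3.11]
-59 [-0.34 -0.06 -0.58  0.45  0.1   3.  ]
38 [-0.13 -0.05 -0.57  0.44 -0.02 -3.11]
b [-3.14159265  0.61086524  2.96356907]
84 1.6 [-76.  84. 109.] [ 0.01 -0.27 -0.67  0.57 -0.11  0.15]
84 1.3 [-59.  84. 110.] [-0.   -0.24 -0.65  0.56 -0.1   0.14]
84 0.6 [-23.  84.  89.] [-0.02 -0.15 -0.63  0.49 -0.09  0.13]
84 0.0 [-13.  84.  68.] [-0.02 -0.11 -0.64  0.44 -0.09  0.13]
2.5 1.6 [-76.   3. 109.] [-0.22 -0.32 -0.7   0.57  0.03 -0.04]
2.5 1.3 [-59.   2. 110.] [-0.22 -0.28 -0.68  0.56  0.02 -0.03]
2.5 0.6 [-23.   3.  89.] [-0.22 -0.19 -0.66  0.49  0.02 -0.03]
2.5 0.0 [-13.   2.  68.] [-0.22 -0.15 -0.67  0.43  0.02 -0.03]
-59 [-0.34 -0.06 -0.58  0.45  0.1  -0.14]
38 [-0.13 -0.05 -0.57  0.44 -0.02  0.04]
```

```bash
cat >> h.py <<'E'
def close_lid(y,phi0):
    movel(lid_T(phi0+.1,y,gap=4),v=.1); f0=fw(); log=[]
    for phi in np.r_[np.arange(phi0,.16,-.15),.15,.1,.05,.02]:
        movel(lid_T(phi,y),v=.08 if phi>.16 else .03); f=fw()-f0; log.append((round(phi,2),*np.round(f,1)))
        if np.linalg.norm(f)>(14 if phi>.2 else 7): break
    print(log); return f0
E
python3 - <<'E'
from h import *
o=get_obs(); p=o["ee_pos"]
movel([p[0],p[1],.42],v=.3); grip(0)
T=lid_T(1.35,84,gap=45); move_to([T[0]-.02,T[1],.40],ROT2); movel(T,v=.2)
print(get_obs()["clock"],fw()); close_lid(84,1.4); print(get_obs()["clock"])
p=read_camera("top"); save(p,"t1.png"); np.savez("pics/top0.npz",**{k:v for k,v in p.items() if k!='shot'})
p=read_camera("scene"); save(p,"s1.png"); np.savez("pics/scene0.npz",**{k:v for k,v in p.items() if k!='shot'})
E
```

```text
5.55 [ 0.66486804 -0.88936327  0.37733132]
[(np.float64(1.4), np.float64(0.6), np.float64(-0.2), np.float64(0.5)), (np.float64(1.25), np.float64(0.2), np.float64(-0.1), np.float64(-0.6)), (np.float64(1.1), np.float64(0.4), np.float64(-0.9), np.float64(-1.0)), (np.float64(0.95), np.float64(0.5), np.float64(-0.8), np.float64(0.4)), (np.float64(0.8), np.float64(0.7), np.float64(-0.6), np.float64(-0.7)), (np.float64(0.65), np.float64(0.1), np.float64(-0.6), np.float64(-1.1)), (np.float64(0.5), np.float64(-0.5), np.float64(-0.6), np.float64(-1.0)), (np.float64(0.35), np.float64(-1.1), np.float64(-0.1), np.float64(-0.0)), (np.float64(0.2), np.float64(0.1), np.float64(-0.4), np.float64(0.2)), (np.float64(0.15), np.float64(0.2), np.float64(-1.0), np.float64(-0.2)), (np.float64(0.1), np.float64(0.2), np.float64(-1.0), np.float64(-0.4)), (np.float64(0.05), np.float64(0.7), np.float64(-1.0), np.float64(-0.3)), (np.float64(0.02), np.float64(0.2), np.float64(-1.5), np.float64(-0.5))]
9.3667
```

```bash
python3 - <<'E'
import cv2,numpy as np
t=cv2.imread("pics/t1.png")[140:290,170:390]; s=cv2.imread("pics/s1.png")[130:280,130:350]
cv2.imwrite("pics/both1.png",np.vstack([cv2.resize(i,None,fx=2,fy=2,interpolation=2) for i in(t,s)]))
E
python3 f2.py
```

```text
scene grip 129 [[17.0, -117.0, 57.0], [40.0, -56.0, 73.0], [49.0, -42.0, 88.0]] top 51 [[28.0, -71.0, 79.0], [40.0, -59.0, 85.0], [49.0, -51.0, 89.0]]
L 237 ang [0.28 0.57 0.85 1.05 1.13] r [45. 57. 66.] y [ 52. 113.]
R 149 ang [1.06 1.1  1.11 1.12 1.13] r [14. 41. 66.] y [-32.  38.]
rail [[-616.0, -241.0, 173.0], [39.0, 91.0, 200.0], [51.0, 245.0, 214.0]]
top grip 170 [[15.0, -115.0, 57.0], [30.0, -59.0, 63.0], [44.0, -32.0, 88.0]] top 67 [[27.0, -67.0, 78.0], [36.0, -58.0, 85.0], [44.0, -49.0, 88.0]]
L 282 ang [0.16 0.72 1.1  1.24 1.36] r [52. 62. 77.] y [ 45. 114.]
R 416 ang [1.12 1.15 1.17 1.2  1.32] r [14. 50. 73.] y [-29.  37.]
rail [[-93.0, -245.0, 185.0], [32.0, 26.0, 202.0], [50.0, 244.0, 213.0]]
```

View pics/both1.png

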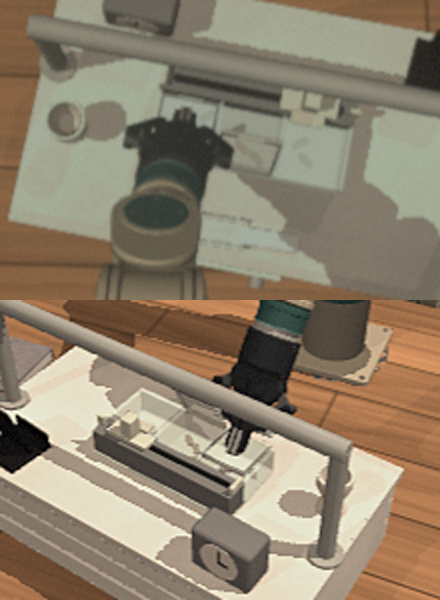

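The left lid is nearly flat under the fingers (top picture near 195,125, scene near 235,440). It has no firm contact yet, so I'll press on in small steps.

```bash
cat >> h.py <<'E'
def press(lim=8,n=10,step=.001):
    f0=fw(); T=np.array(get_obs()["ee_pos"])
    for i in range(n):
        T=T-[0,0,step]; movel(T,v=.02); hold(.1); f=fw()-f0
        if f[2]>lim: break
    print("press",i,np.round(f,1),np.round(O(get_obs()["ee_pos"])*1000,1),get_obs()["clock"])
E
python3 - <<'E'
from h import *
press(); T=np.array(get_obs()["ee_pos"]); 
movel(T+[0,0,.06],v=.2); movel(lid_T(1.3,2.5,gap=50),v=.25)
close_lid(2.5,1.3); press(); T=np.array(get_obs()["ee_pos"])
movel(T+[0,0,.03],v=.15); movel(T+RO@[-.12,0,.08],v=.3); print(get_obs()["clock"])
p=read_camera("top"); save(p,"t2.png"); np.savez("pics/top0.npz",**{k:v for k,v in p.items() if k!='shot'})
p=read_camera("scene"); save(p,"s2.png"); np.savez("pics/scene0.npz",**{k:v for k,v in p.items() if k!='shot'})
import cv2
cv2.imwrite("pics/both2.png",np.vstack([cv2.resize(cv2.imread(i)[130:280,150:370],None,fx=2,fy=2,interpolation=2) for i in("pics/t2.png","pics/s2.png")]))
for n in("scene","top"):
    p=dict(np.load(f"pics/{n}0.npz")); q=O(pts(p,np.ones(p["z_map"].shape,bool)))*1000
    for y in(79.5,2.5):
        k=q[(abs(q[:,1]-y)<33)&(q[:,0]>-30)&(q[:,0]<14)&(q[:,2]<130)&(q[:,2]>0)]; print(n,y,len(k),np.round(np.percentile(k[:,2],[5,50,95,99])))
E
python3 f2.py
```

```text
press 3 [-5.7  1.6  8.3] [-13.   84.1  65.7] 10.8667
[(np.float64(1.3), np.float64(0.4), np.float64(1.9), np.float64(0.0)), (np.float64(1.15), np.float64(-0.4), np.float64(0.8), np.float64(0.6)), (np.float64(1.0), np.float64(-0.7), np.float64(1.2), np.float64(0.2)), (np.float64(0.85), np.float64(-0.5), np.float64(1.0), np.float64(0.0)), (np.float64(0.7), np.float64(-0.4), np.float64(1.5), np.float64(-0.1)), (np.float64(0.55), np.float64(-0.5), np.float64(0.9), np.float64(0.6)), (np.float64(0.4), np.float64(-0.1), np.float64(2.2), np.float64(-0.1)), (np.float64(0.25), np.float64(-0.5), np.float64(1.2), np.float64(-0.5)), (np.float64(0.15), np.float64(-0.6), np.float64(0.9), np.float64(-0.4)), (np.float64(0.1), np.float64(-0.8), np.float64(0.9), np.float64(-0.2)), (np.float64(0.05), np.float64(-1.1), np.float64(1.2), np.float64(0.3)), (np.float64(0.02), np.float64(-0.5), np.float64(0.8), np.float64(-0.4))]
press 3 [-6.4  0.6  9.2] [-12.9   2.5  65.7] 17.0417
17.9833
scene 79.5 275 [ 6. 51. 53. 55.]
scene 2.5 263 [ 5. 51. 54. 54.]
top 79.5 491 [47. 51. 54. 55.]
top 2.5 495 [47. 51. 54. 
[... 368 characters left out ...]
k[:,1],[1,99])))
                                    ~~~~~~~~~~~~~^^^^^^^^^^^^^^^^^^^
    return _quantile_unchecked(
        a, q, axis, out, overwrite_input, method, keepdims, weights)
    return _ureduce(a,
                    func=_quantile_ureduce_func,
    ...<5 lines>...
                    overwrite_input=overwrite_input,
                    method=method)
    r = func(a, **kwargs)
    result = _quantile(arr,
                       quantiles=q,
    ...<2 lines>...
                       out=out,
                       weights=wgt)
    slices_having_nans = np.isnan(arr[-1, ...])
                                  ~~~^^^^^^^^^
IndexError: index -1 is out of bounds for axis 0 with size 0
```

View pics/both2.png

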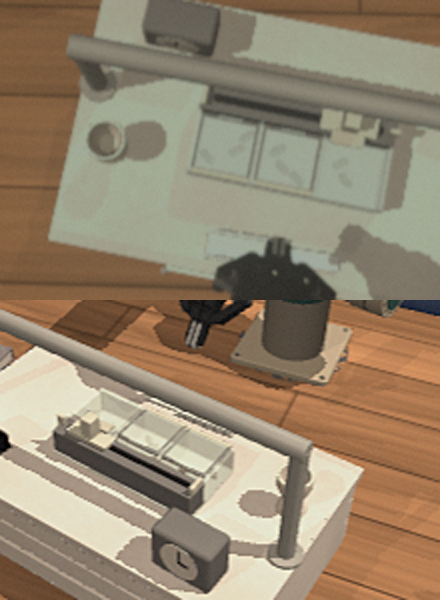

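Both lids lie flat: the clear plates fill the compartments at about (255,155) in the top picture, and depth gives 51 mm. At the fixed 60 N per finger a grasp would exceed 90 N in total, so I'll push the lock with shut fingers.

```bash
python3 - <<'E'
from h import *
P=lambda y:W([.0295,y/1000,.079])
zt=RO@[np.sin(TH),0,-np.cos(TH)]
movel(P(-102)-.11*zt,v=.25); movel(P(-102),v=.12); hold(.1); f0=fw(); yo=RO[:,1]
print(get_obs()["clock"],np.round(f0,1))
log=[]
for y in np.arange(-92,-3,10):
    movel(P(y),v=.06); f=(fw()-f0)@yo; log.append((int(y),round(f,1)))
    if f<-15: break
print(log); 
y0=y; log=[]
if f>-15:
    for y in np.arange(y0+1,28,.8):
        movel(P(y),v=.03); hold(.05); f=(fw()-f0)@yo; log.append((round(float(y),1),round(float(f),1)))
        if f<-18: break
    print(log)
print(get_obs()["clock"],np.round(O(get_obs()["ee_pos"])*1000,1))
E
```

```text
19.9833 [-0.2 -0.6 -1.1]
[(-92, np.float64(-0.4)), (-82, np.float64(0.2)), (-72, np.float64(-0.2)), (-62, np.float64(-0.5)), (-52, np.float64(-0.9)), (-42, np.float64(-0.0)), (-32, np.float64(-0.0)), (-22, np.float64(0.1)), (-12, np.float64(-1.2))]
[(-11.0, -1.7), (-10.2, -2.4), (-9.4, -2.4), (-8.6, -2.7), (-7.8, -1.5), (-7.0, -2.6), (-6.2, -2.3), (-5.4, -1.8), (-4.6, -1.8), (-3.8, -1.8), (-3.0, -2.5), (-2.2, -1.6), (-1.4, -2.3), (-0.6, -1.7), (0.2, -1.9), (1.0, -1.9), (1.8, -2.2), (2.6, -1.3), (3.4, -2.4), (4.2, -1.5), (5.0, -2.4), (5.8, -2.4), (6.6, -3.9), (7.4, -4.6), (8.2, -7.6), (9.0, -8.6), (9.8, -10.5), (10.6, -11.9), (11.4, -12.6), (12.2, -11.5), (13.0, -9.5), (13.8, -8.0), (14.6, -6.5), (15.4, -6.6), (16.2, -4.1), (17.0, -4.6), (17.8, -6.6), (18.6, -7.4), (19.4, -10.0), (20.2, -12.3), (21.0, -13.9), (21.8, -14.8), (22.6, -17.3), (23.4, -18.9)]
36.0333 [29.4 17.3 79.2]
```

The force rose to 12.6 N at the catch, fell, and rose again at the stop. Now I'll back off and check.

```bash
python3 - <<'E'
from h import *
P=lambda y:W([.0295,y/1000,.079]); zt=RO@[np.sin(TH),0,-np.cos(TH)]
movel(P(8),v=.1); movel(P(8)-.12*zt,v=.15); movel(P(8)-.2*zt+RO@[-.1,0,0],v=.25)
for n in("scene","top"):
    p=read_camera(n); save(p,n[0]+"3.png"); q=O(pts(p,np.ones(p["z_map"].shape,bool)))*1000
    t=q[(q[:,0]>15)&(q[:,0]<62)&(abs(q[:,1])<120)&(q[:,2]>78)&(q[:,2]<95)]
    print(n,"grip",len(t),np.round(np.percentile(t,[2,50,98],axis=0),1).tolist())
    for y in(79.5,2.5):
        k=q[(abs(q[:,1]-y)<33)&(q[:,0]>-30)&(q[:,0]<8)&(q[:,2]<130)&(q[:,2]>0)]; print(y,np.round(np.percentile(k[:,2],[5,50,95,99])))
cv2.imwrite("pics/both3.png",np.vstack([cv2.resize(cv2.imread(i)[130:280,150:370],None,fx=2,fy=2,interpolation=2) for i in("pics/t3.png","pics/s3.png")]))
print(get_obs()["clock"])
E
```

```text
scene grip 59 [[26.5, 30.7, 78.2], [40.5, 40.3, 84.9], [48.9, 49.3, 88.7]]
79.5 [ 5. 51. 53. 54.]
2.5 [49. 51. 54. 54.]
top grip 61 [[27.4, 32.6, 79.9], [34.9, 41.8, 85.1], [43.1, 51.3, 88.7]]
79.5 [47. 51. 54. 55.]
2.5 [47. 51. 54. 55.]
38.175
```

View pics/both3.png

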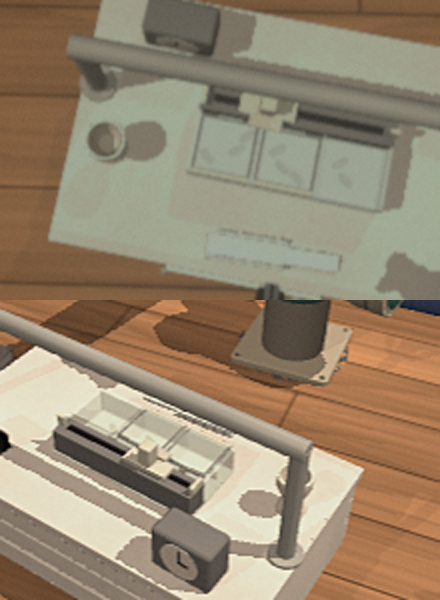

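The lock's grip sits at y of about 40 mm (38 is home), around (262,105) in the top picture. The lids are flat and the gripper is clear.

```bash
python3 -c "
from cell import *
print(hand_in())"
```

```text
the job is handed in; nothing more can be done
None
```

I closed both flip lids flat, then pushed the transport lock past its catch to its end stop and handed the job in; it returned no verdict, but my last pictures showed the lids flat, the lock home and nothing else moved.

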